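# Clear the case lid and hold it open

## Task

Use the hand sweeper to sweep the three loose motor caps off the lid of the flight controller case into the metal parts tray beside it, without touching the caps with the fingers, then stand the sweeper upright on the bare desk and let go of it. Once the lid is clear, take the lid by its pull bar, raise it to 60 degrees open, and finish while still holding it there by the bar: it falls shut if let go. Leave the other loose things on the desk where they are.

Things in the scene. Friction and masses are not known exactly. Their poses are not given: they have to be found in the camera images.
- case: Flight controller case, a fixed grey open box 130 mm (its x) by 180 mm (its y) by 50 mm high, walls 5 mm; origin at the centre of its underside, on the desk. Its x axis points from the pull-bar side to the hinge side. With the lid shut, the lid's flat top is 56 mm above the desk. Boards lie inside on the floor; they are not to be handled.
- lid_angle (a joint): Opening angle of the case's green-tinted clear lid (130 x 180 x 6 mm, about 0.28 kg with its bar): 0 shut, growing as the pull-bar edge rises, 1.047 = 60 degrees; it can go to 1.9. Nearly frictionless: below about 1.5 it falls shut when not held.
- lid: The lid itself with its pull bar; origin at the middle of the hinge line, at the lid's underside; shut, its axes are parallel to the case's and it reaches 130 mm along its -x.
- lid_hinge (a point): Middle of the lid's hinge line, on the far edge of the case, at the lid's underside (case frame x = +65 mm, z = 50 mm). The hinge axis runs along the case's y axis.
- lid_pull (a point): Pull bar of the lid: round, 14 mm thick, 34 mm long, along the case's y, on a neck 12 mm wide and 6 mm thick, 32 mm in front of the lid's free edge (robot's side). The point is the bar's middle: lid shut, 97 mm from the case's centre towards -x and 53 mm above the desk; 162 mm from the hinge line. Pinch it across its flat ends, from above; it can turn in the grip.
- tray: Aluminium parts tray, fixed, open on top, 150 mm (its x) by 110 mm (its y) by 30 mm high, walls and floor 4 mm; origin at the centre of its underside. It stands close along the case's left or right end (2 mm gap, its centre 147 mm from the case's centre along the case's y), axes parallel to the case's. The gimbal plate lies at the other end.
- sweeper: Hand sweeper standing on the desk: a black block foot 110 mm long (its x), 26 mm thick (its y), 34 mm high, with an upright wooden handle on top, 50 mm (x) by 22 mm (y), up to 95 mm high. About 0.16 kg. Origin at the centre of the foot's underside, z up. It is rigid; its long flat sides push.
- sweeper_grip (a point): Where to grip the sweeper: middle of the handle, 75 mm above its foot's underside; pinch across the handle's 22 mm (its y).
- cap1: Red silicone motor cap, a stubby round piece 26 mm in diameter and 18 mm high, loose, standing on the case's lid; origin at the centre of its underside (about 15 g).
- cap2: Red silicone motor cap, a stubby round piece 26 mm in diameter and 18 mm high, loose, standing on the case's lid; origin at the centre of its underside (about 15 g).
- cap3: Red silicone motor cap, a stubby round piece 26 mm in diameter and 18 mm high, loose, standing on the case's lid; origin at the centre of its underside (about 15 g).
- lens: Bystander: black camera lens, 62 mm across, 45 mm high, standing loose on the desk; origin at the centre of its underside.
- motor: Bystander: steel motor, 36 mm across, 36 mm high, standing loose on the desk; origin at the centre of its underside.
- battery: Bystander: grey battery pack 75 x 36 x 30 mm, loose on the desk; origin at the centre of its underside.
- driver: Bystander: screwdriver lying loose on the desk between the robot and the case; origin under its middle.
- gimbal: Bystander: grey gimbal plate, fixed, 130 mm (x) by 100 mm (y) by 8 mm, with a round black twist socket 68 mm across on it up to 24 mm high; beyond the end of the case that has no tray. Origin at the centre of its underside.
Not all that is in view belongs to the job. What is shaped like the sweeper but green or orange is not meant.

How it is judged:
On the way, in this order (a step that is already met when the one before it is completed fails the run):
1. all three motor caps lie in the tray (x of cap1 in the frame of tray between -0.08 and 0.08 m and y of cap1 in the frame of tray between -0.057 and 0.057 m and z of cap1 in the frame of tray between -0.005 and 0.05 m and x of cap2 in the frame of tray between -0.08 and 0.08 m and y of cap2 in the frame of tray between -0.057 and 0.057 m and z of cap2 in the frame of tray between -0.005 and 0.05 m and x of cap3 in the frame of tray between -0.08 and 0.08 m and y of cap3 in the frame of tray between -0.057 and 0.057 m and z of cap3 in the frame of tray between -0.005 and 0.05 m), for 0.2 s.
2. the sweeper stands upright on the desk, let go (height (world z) of sweeper below 0.003 m and angle between sweeper's own z axis and vertical below 0.1 rad and contact force between the fingers and sweeper below 0.1 N), for 0.2 s.
At the end, for the whole second after the job is handed in: The three caps lie in the tray; the sweeper stands upright on the desk, untouched and clear of the case; the lid is held still at 60 degrees (within 7 degrees) by the fingers on its pull bar (all of step 1 and all of step 2 and linear speed of sweeper below 0.03 m/s and contact force between sweeper and case below 0.2 N and value of joint lid_angle between 0.925 and 1.169 rad and velocity of joint lid_angle between -0.1 and 0.1 rad/s and contact force between the fingers and lid above 0.5 N and distance between the grasp point and lid_pull below 0.05 m); the arm keeps its last pose, push and grip.
It fails at once if the fingers touch a motor cap (contact force between the fingers and cap1 above 0.5 N or contact force between the fingers and cap2 above 0.5 N or contact force between the fingers and cap3 above 0.5 N).
It fails at once if the lid is raised before all the caps are in the tray (value of joint lid_angle above 0.3 rad and not ((x of cap1 in the frame of tray between -0.08 and 0.08 m and y of cap1 in the frame of tray between -0.057 and 0.057 m and z of cap1 in the frame of tray between -0.005 and 0.05 m) and (x of cap2 in the frame of tray between -0.08 and 0.08 m and y of cap2 in the frame of tray between -0.057 and 0.057 m and z of cap2 in the frame of tray between -0.005 and 0.05 m) and (x of cap3 in the frame of tray between -0.08 and 0.08 m and y of cap3 in the frame of tray between -0.057 and 0.057 m and z of cap3 in the frame of tray between -0.005 and 0.05 m))).
It fails at once if another loose thing on the desk is pushed more than 40 mm (distance of any of lens, motor, battery, driver from where it was at the start of the episode above 0.04 m).
It also fails if it takes over 61 s, if anything falls off the work surface, if the arm or the gripper's body presses on something with over 40 N, if the wrist force passes 120 N, or if a joint passes its speed limit or range.

## Robot

A 7-joint arm with a two-finger parallel gripper is mounted at the origin on the work surface. World frame = base frame: x ahead of the robot, y to its left, z up, the work surface at z = 0. Lengths are in m, angles in rad, forces in N, time in s.
With the tool pointing down it reaches from about 0.425 to 1.025 m from the base axis. Payload 9.4 kg.
Tool frame: the origin (TCP) lies on the centre line of the jaws, within the pads' length; the fingertips stand 22 mm ahead of it and the grasp point (between the pads) lies 3 mm ahead of it; z points along the fingers, y is the line along which they close (so a half turn about z gives the same grasp; the last joint's range is limited). The gripper opens to 85 mm and grips with 20 to 120 N. Pads are 22 mm wide; open, the fingers measure 114 mm over their backs; the gripper's body (76 mm by 85 mm) begins 54 mm behind the grasp point. The pads swing forward as they close: fully open they stand 13 mm farther back than shut.
Start: joints at [1.107, 0.599, -0.003, 1.599, 0.002, 0.943, -0.08], TCP at [0.273, -0.671, 0.253] pointing down, gripper open.
Joint ranges: [-2.57, 2.57], [-0.35, 1.97], [-1.29, 1.29], [0.11, 2.56], [-1.05, 4.19], [0.11, 1.86], [-2.63, 2.63]. Speed limits (rad/s): [2.22, 2.22, 3.01, 3.01, 3.14, 3.14, 3.14].

## Interface

Orientations are given as a unit quaternion [x, y, z, w].
In Python, from workcell import r, imaging gives the robot as it stands.
- The arm moves only by the tool step_arm, never from a script. Its argument "steps" is a list of rows, each an object with "xyz": the shift along the tool's x, y, z as a fraction of full scale, a list of three; "delta_rot": the turn, a rotation vector about the tool's x, y, z as a fraction of full scale, a list of three; "claw": the opening, from 0 (shut) to 1 (fully open). In form: [{"xyz": [tx, ty, tz], "delta_rot": [wx, wy, wz], "claw": claw}, ...]. A call has 1 to 8 rows; each row is the pose to reach, as a shift and turn from the pose commanded when the call began, along the tool's axes at that moment; what a row does not reach only later rows make up. Full scale, the value 1, is 500 mm for a shift and pi/2 rad for a turn. A row lasts 1/8 s, in which the tool goes at most 62.5 mm and 10.7 degrees, less where a joint would pass 70% of its speed; a pose out of reach is approached as far as the arm can. A call with a number of a shift or a turn outside -1 to 1 is refused whole. A call with a gripper value outside its range is refused whole. The fingers move at their own pace and stop on an object; the grip force is fixed at half the most. Time passes only in rows, so rows that repeat a pose let the fingers close. It gives the time, the measured TCP pose, the force, the opening and the grip force at its end, in the units of the state.
- r.observe(): the state, without advancing time (a new reading comes with each control period).
- imaging.snapshot(name): name is "scene" or "top" or "wrist"; returns the picture (420x560x3 uint8, blue, green, red); there is no depth.
- imaging.camera_model(name): a dict with "intrinsics" (3x3 intrinsics, pixels), "dist" ([k1, k2, p1, p2, k3] as OpenCV has them; the pictures are not rectified), "position" and "rotation" of the camera in the world; the wrist camera has in their place "mount" (4x4, takes a point from camera to tool coordinates, whose origin is the TCP and whose axes are the flange's). Camera axes: x right, y up, looking along -z (the intrinsics and any distortion apply to the point x, -y, -z); pixel columns grow to the right and rows downward; lengths in m; the calibration is good to about 2 mm. A picture is of the moment at which its call begins: read the wrist's pose just before it. camera_model takes no time and is no camera call.
- r.hand_in(): hands the job in; it is judged then, once.
The state is a dict: "t": time; "joints": joint angles; "qd": joint speeds; "joint_efforts": joint torques, N m; "position": TCP position; "tcp_rot": TCP orientation; "force": force on the tool from outside, world axes, zero at the start; "wrist_torque": the same for the moment, N m; "gripper_width": opening from 0.0 (shut) to 1.0 (fully open); "gripper_force": force on a finger pad.
Only numpy, scipy, OpenCV 4.12 (cv2) and the standard library are available. Lean on these libraries where they do the work, as an engineer would, in place of code of your own. Each camera call takes 0.05 s, during which the arm holds its last target. There are 200 camera calls.

## Working session

There is one attempt and no reset: what is moved stays moved. The work goes in short steps, Python scripts to look and compute and a tool call to move; the robot and the scene stay as the last step left them, time stands still between calls to the robot, and variables do not carry over. Pictures are saved under pics/ and viewed, at most 11 in all, crops included, and the job is handed in when it is done.

Besides the shell and the picture viewer there is one more tool, called after "Request:" as name(argument=value, ...) on one line, values as JSON. step_arm: Moves the arm, as the interface text tells. Shift numbers are shares of 500 mm and turn numbers shares of pi/2 rad, none past 1 either way. Its arguments: {"type":"object","properties":{"steps":{"type":"array","items":{"type":"object","properties":{"xyz":{"type":"array","items":{"type":"number","minimum":-1,"maximum":1}},"delta_rot":{"type":"array","items":{"type":"number","minimum":-1,"maximum":1}},"claw":{"type":"number"}}}}},"required":["steps"]}

```bash
mkdir -p pics; cat > h.py <<'E'
import numpy as np, cv2, json
from workcell import r, imaging
from scipy.spatial.transform import Rotation as R
def cam(name):
    m=imaging.camera_model(name); K=np.array(m["intrinsics"]); d=np.array(m["dist"],float)
    if "mount" in m:
        s=r.observe(); T=np.eye(4); T[:3,:3]=R.from_quat(s["tcp_rot"]).as_matrix(); T[:3,3]=s["position"]
        W=T@np.array(m["mount"]); return K,d,W[:3,3],W[:3,:3]
    return K,d,np.array(m["position"]),np.array(m["rotation"])
def ray(c,px):
    K,d,p,Rm=c
    u=cv2.undistortPoints(np.array(px,float).reshape(-1,1,2),K,d).reshape(-1,2)
    v=np.c_[u[:,0],-u[:,1],-np.ones(len(u))]@Rm.T
    return p,v/np.linalg.norm(v,axis=1)[:,None]
def plane(c,px,z):
    p,v=ray(c,px); return p+v*((z-p[2])/v[:,2])[:,None]
def tri(c1,a,c2,b):
    p,u=ray(c1,a);q,v=ray(c2,b);out=[]
    for i in range(len(u)):
        s=np.linalg.lstsq(np.c_[u[i],-v[i]],q-p,rcond=None)[0]
        A=p+s[0]*u[i];B=q+s[1]*v[i];out.append(np.r_[(A+B)/2,np.linalg.norm(A-B)])
    return np.array(out)
def proj(c,P):
    K,d,p,Rm=c; X=(np.atleast_2d(P)-p)@Rm; X=X*[1,-1,-1]
    return cv2.projectPoints(X.reshape(-1,1,3),np.zeros(3),np.zeros(3),K,d)[0].reshape(-1,2)
def state():
    s=r.observe(); Rm=R.from_quat(s["tcp_rot"]).as_matrix()
    return s,np.array(s["position"]),Rm
def move(target,yaw_y=None):
    """print row numbers to go to target TCP; yaw_y: desired tool y direction (world xy), tool down"""
    s,p,Rm=state(); d=Rm.T@(np.array(target)-p)/0.5; w=np.zeros(3)
    if yaw_y is not None:
        y=np.r_[np.array(yaw_y,float),0];y/=np.linalg.norm(y)
        if y@Rm[:,1]<0:y=-y
        z=np.array([0,0,-1.]);D=np.c_[np.cross(y,z),y,z]
        w=R.from_matrix(Rm.T@D).as_rotvec()/(np.pi/2)
    print("xyz",d.round(4),"rot",w.round(4),"from",p.round(4),"t",s["t"])
E
python3 - <<'E'
from h import *
for n in("scene","top"):
    im=imaging.snapshot(n);cv2.imwrite(f"pics/{n}0.png",im)
    c=cam(n);print(n,c[2].round(3),c[3].round(2).tolist(),c[0].round(0).tolist(),c[1])
s,p,Rm=state();print(p,Rm.round(3),s["t"],s["gripper_width"],s["force"])
E
```

```text
scene [ 1.056 -0.236  1.056] [0.22, 0.16, 0.58, 0.77] [[472.0, 0.0, 276.0], [0.0, 472.0, 215.0], [0.0, 0.0, 1.0]] [-0.01439751  0.          0.          0.          0.        ]
top [ 0.424 -0.097  1.228] [0.03, -0.02, -0.7, 0.71] [[489.0, 0.0, 280.0], [0.0, 489.0, 205.0], [0.0, 0.0, 1.0]] [-0.16265411  0.          0.          0.          0.        ]
[ 0.27330795 -0.6711023   0.25249568] [[ 0.926  0.377 -0.001]
 [ 0.377 -0.926  0.001]
 [-0.    -0.001 -1.   ]] 0.1 0.998670806594323 [ 0.20465091 -0.20863199 -0.60496981]
```

```bash
sed -i 's/np.array(m\["rotation"\])$/R.from_quat(m["rotation"]).as_matrix()/' h.py; python3 -c "
from h import *
print(cam('top')[3].round(2), cam('scene')[3].round(2))"
```

```text
[[ 0.01  1.   -0.08]
 [-1.    0.01 -0.02]
 [-0.02  0.08  1.  ]] [[ 0.27 -0.83  0.49]
 [ 0.96  0.23 -0.15]
 [ 0.01  0.51  0.86]]
```

View pics/top0.png

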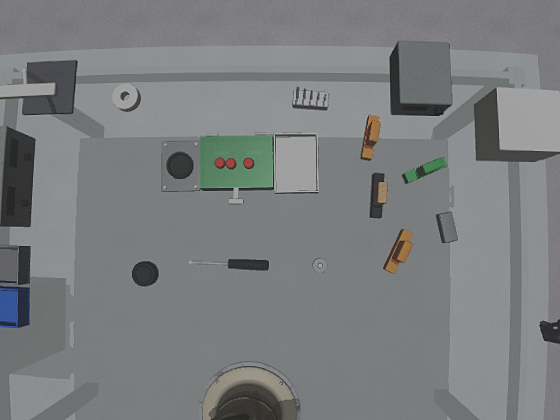

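View pics/scene0.png

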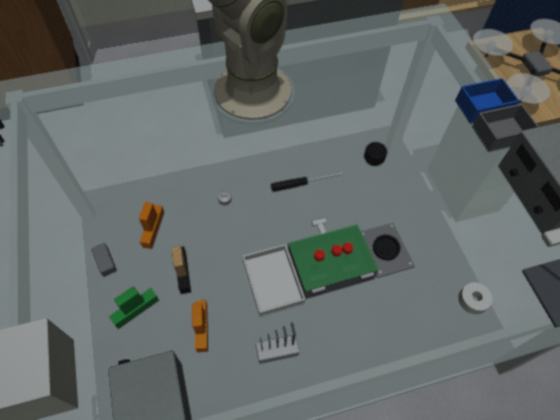

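The top view shows the case with its green lid at (237,162) and its pull bar at (236,200). The three red caps are at (220,163), (231,163) and (248,163), the tray is at (296,163) and the gimbal plate at (180,165).

There are four sweeper-like candidates: black foot with wooden handle at (378,195), orange at (371,137), orange at (399,252) and green at (425,170). The first fits, because it is the only one with a black foot and a wooden handle. I'll confirm that in a crop.

```bash
python3 - <<'E'
from h import *
t=cv2.imread("pics/top0.png");s=cv2.imread("pics/scene0.png")
def crop(im,x,y,w,h,k):return cv2.resize(im[y:y+h,x:x+w],None,fx=k,fy=k,interpolation=cv2.INTER_CUBIC)
a=np.hstack([crop(t,355,105,95,75+95,3.5)[:595],crop(s,135,190,85,170,3.5)[:595]])
cv2.imwrite("pics/sw.png",a);print(a.shape)
b=np.vstack([crop(t,195,125,130,85,3.5),crop(s,240,210,140,105,3.5)[:, :455]]) 
b=np.vstack([crop(t,195,125,130,85,3.5)[:297],crop(s,240,212,130,105,3.5)[:302]]);cv2.imwrite("pics/case.png",b);print(b.shape)
E
```

```text
(595, 630, 3)
(599, 455, 3)
```

View pics/sw.png

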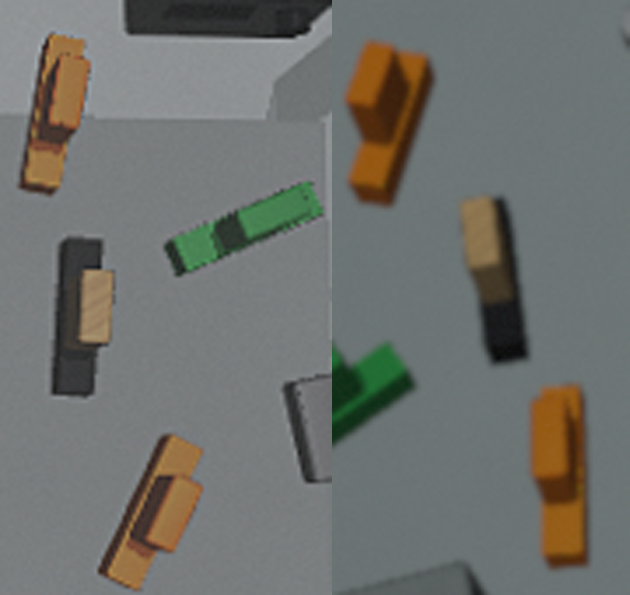

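View pics/case.png

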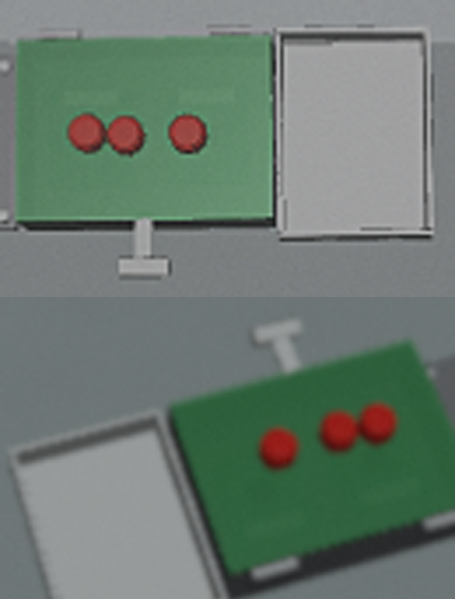

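```bash
python3 - <<'E'
from h import *
t=cv2.imread("pics/top0.png");s=cv2.imread("pics/scene0.png");ct,cs=cam("top"),cam("scene")
def sub(m,x,y,w,h):
    o=np.zeros_like(m);o[y:y+h,x:x+w]=m[y:y+h,x:x+w];return o
def big(m):
    c=max(cv2.findContours(m,cv2.RETR_EXTERNAL,cv2.CHAIN_APPROX_NONE)[0],key=cv2.contourArea);return c
def mask(im,lo,hi):return cv2.inRange(cv2.cvtColor(im,cv2.COLOR_BGR2HSV),np.array(lo),np.array(hi))
def quad(c):
    h=cv2.convexHull(c)
    for e in np.arange(1,15,.25):
        a=cv2.approxPolyDP(h,e,True)
        if len(a)<=4:return a.reshape(-1,2)
gt=big(sub(mask(t,(35,60,40),(85,255,255)),190,120,95,80));gs=big(sub(mask(s,(35,60,30),(85,255,255)),280,215,110,90))
qt,qs=quad(gt),quad(gs);print("lid",qt.tolist(),qs.tolist())
# rough match by plane z=.056
A=plane(ct,qt,.056);B=plane(cs,qs,.056)
idx=[np.argmin(np.linalg.norm(B-a,axis=1)) for a in A];print(idx);print(A.round(4),"\n",B[idx].round(4));T=tri(ct,qt,cs,qs[idx]);print("tri",T.round(4))
def caps(im,x,y,w,h):
    m=sub(cv2.bitwise_or(mask(im,(0,130,60),(8,255,255)),mask(im,(172,130,60),(180,255,255))),x,y,w,h)
    d=cv2.distanceTransform(m,cv2.DIST_L2,5)
    n,l,st,ce=cv2.connectedComponentsWithStats(m);print([(st[i].tolist(),ce[i].round(1).tolist()) for i in range(1,n) if st[i,4]>10])
caps(t,200,130,75,60);caps(s,290,225,90,60)
for n,im,b in(("top",t,(360,165,30,60)),("scene",s,(168,240,22,40))):
    m=sub(mask(im,(8,50,60),(25,200,255)),*b);c=big(m);print(n,"wood",cv2.boundingRect(c),cv2.minAreaRect(c),cv2.boxPoints(cv2.minAreaRect(c)).round(1).tolist())
print(cv2.cvtColor(s,cv2.COLOR_BGR2HSV)[244:278:3,179].tolist(), cv2.cvtColor(t,cv2.COLOR_BGR2HSV)[190,372:392].tolist())
E
```

```text
lid [[272, 136], [272, 187], [200, 188], [200, 137]] [[357, 224], [377, 270], [305, 291], [289, 242]]
[np.int64(2), np.int64(3), np.int64(0), np.int64(1)]
[[ 0.6864 -0.0548  0.056 ]
 [ 0.5609 -0.0562  0.056 ]
 [ 0.5573  0.1189  0.056 ]
 [ 0.6836  0.1224  0.056 ]] 
 [[ 0.695  -0.0514  0.056 ]
 [ 0.5662 -0.0504  0.056 ]
 [ 0.5632  0.1243  0.056 ]
 [ 0.6907  0.1251  0.056 ]]
tri [[ 0.6899 -0.0517  0.0434  0.0054]
 [ 0.5625 -0.0526  0.0499  0.0069]
 [ 0.5591  0.1235  0.0488  0.0067]
 [ 0.6866  0.1265  0.0458  0.0045]]
[([215, 158, 21, 11, 155], [224.9, 162.7]), ([244, 158, 10, 10, 77], [248.1, 162.5])]
[([332, 243, 21, 13, 177], [341.8, 248.7]), ([315, 250, 10, 11, 87], [319.3, 254.7])]
top wood (377, 182, 10, 21) ((381.5, 192.0), (20.0, 9.0), 90.0) [[377.0, 182.0], [386.0, 182.0], [386.0, 202.0], [377.0, 202.0]]
scene wood (172, 246, 14, 30) ((177.87997436523438, 260.65997314453125), (29.274221420288086, 10.606602668762207), 81.8698959350586) [[170.60000610351562, 246.89999389648438], [181.10000610351562, 245.39999389648438], [185.1999969482422, 274.3999938964844], [174.6999969482422, 275.8999938964844]]
[[90, 16, 115], [18, 103, 129], [18, 110, 139], [19, 111, 138], [19, 110, 139], [19, 111, 138], [18, 107, 140], [18, 112, 112], [19, 113, 68], [19, 107, 69], [18, 98, 68], [25, 44, 35]] [[105, 13, 40], [0, 0, 46], [21, 30, 59], [14, 52, 64], [19, 46, 61], [15, 20, 50], [15, 87, 120], [17, 89, 157], [18, 88, 160], [17, 91, 157], [17, 92, 155], [17, 90, 148], [17, 91, 146], [17, 93, 153], [16, 98, 154], [0, 3, 95], [103, 14, 128], [99, 14, 128], [96, 10, 126], [98, 8, 125]]
```

The crop confirms it: the black-foot, wood-handle sweeper is at top (378,195), with two orange ones and a green one around it. The case crop shows the bar at top (236,200) and the lid clear apart from the three caps. The two fixed cameras disagree by about 6 mm, so I'll refine with the wrist camera.

```bash
python3 - <<'E'
from h import *
ct,cs=cam("top"),cam("scene")
P=tri(ct,[[382,192.5]],cs,[[177,256]]);print("handle top",P.round(4))
# black foot outline in top: crop corners -> px
q=np.array([[62,238],[102,240],[94,396],[53,393]])/3.5+[355,105]
print(plane(ct,q,.034).round(4))
print("base-visible thing",plane(ct,[[550,330]],.25).round(3))
m=imaging.camera_model("wrist");print(np.array(m["mount"]).round(4).tolist(),np.array(m["intrinsics"]).round(1).tolist(),m["dist"])
move([P[0,0],P[0,1],.30],[0,1])
E
```

```text
handle top [[ 0.547  -0.3139  0.0869  0.0053]]
[[ 0.6006 -0.304   0.034 ]
 [ 0.5995 -0.3326  0.034 ]
 [ 0.489  -0.3259  0.034 ]
 [ 0.4909 -0.2969  0.034 ]]
base-visible thing [[ 0.245 -0.647  0.25 ]]
[[0.0006, 0.9498, 0.313, 0.0792], [1.0, -0.0005, -0.0006, 0.0001], [-0.0004, 0.313, -0.9498, -0.1213], [0.0, 0.0, 0.0, 1.0]] [[373.6, 0.0, 278.6], [0.0, 373.6, 208.2], [0.0, 0.0, 1.0]] [-0.08687372  0.          0.          0.          0.        ]
xyz [ 0.7765 -0.4552 -0.0945] rot [-0.0008  0.0003  0.2462] from [ 0.2733 -0.6711  0.2525] t 0.1
```

Request:
step_arm(steps=[{"xyz": [0.77,-0.455,-0.095],"delta_rot": [0,0,0.246],"claw": 1},{"xyz": [0.77,-0.455,-0.095],"delta_rot": [0,0,0.246],"claw": 1},{"xyz": [0.77,-0.455,-0.095],"delta_rot": [0,0,0.246],"claw": 1},{"xyz": [0.77,-0.455,-0.095],"delta_rot": [0,0,0.246],"claw": 1},{"xyz": [0.77,-0.455,-0.095],"delta_rot": [0,0,0.246],"claw": 1},{"xyz": [0.77,-0.455,-0.095],"delta_rot": [0,0,0.246],"claw": 1},{"xyz": [0.77,-0.455,-0.095],"delta_rot": [0,0,0.246],"claw": 1},{"xyz": [0.77,-0.455,-0.095],"delta_rot": [0,0,0.246],"claw": 1}])

```text
t: 1.1
position: [0.5474, -0.3105, 0.3007]
tcp_rot: [1.0, 0.004, 0.001, -0.001]
force: [-0.4, -0.1, -0.7]
gripper_width: 1.003
gripper_force: 0.0
```

```bash
cat >> h.py <<'E'
def wsnap(name):
    c=cam("wrist");im=imaging.snapshot("wrist");cv2.imwrite(f"pics/{name}.png",im)
    np.savez(f"pics/{name}.npz",K=c[0],d=c[1],p=c[2],R=c[3]);return c,im
def wload(name):
    z=np.load(f"pics/{name}.npz");return (z["K"],z["d"],z["p"],z["R"]),cv2.imread(f"pics/{name}.png")
E
python3 -c "
from h import *
wsnap('w1')"
```

Request:
step_arm(steps=[{"xyz": [0,0.2,0],"claw": 1},{"xyz": [0,0.2,0],"claw": 1},{"xyz": [0,0.2,0],"claw": 1},{"xyz": [0,0.2,0],"claw": 1}])

```text
validation failed for argument at $.st...
```

```bash
python3 -c "
from h import *
wsnap('w2')
a=np.hstack([cv2.imread('pics/w1.png'),cv2.imread('pics/w2.png')]);cv2.imwrite('pics/w12.png',cv2.resize(a,(800,300)))"
```

```text
(no output)
```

View pics/w12.png

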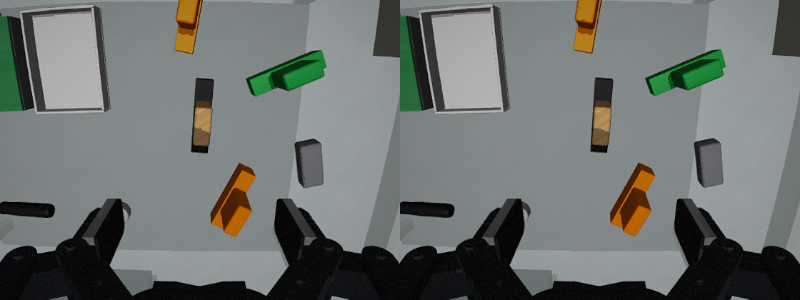

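The second move was refused because it lacked delta_rot, so both halves show the same view. The sweeper is near w1 pixel (284,161) and the tray on the left. I'll move toward the case for the second view.

Request:
step_arm(steps=[{"xyz": [0,-0.28,0],"delta_rot": [0,0,0],"claw": 1},{"xyz": [0,-0.28,0],"delta_rot": [0,0,0],"claw": 1},{"xyz": [0,-0.28,0],"delta_rot": [0,0,0],"claw": 1},{"xyz": [0,-0.28,0],"delta_rot": [0,0,0],"claw": 1}])

```text
t: 1.7
position: [0.5436, -0.1765, 0.3008]
tcp_rot: [1.0, 0.0, -0.0, 0.0]
force: [0.4, -0.2, 0.4]
gripper_width: 0.997
gripper_force: 0.0
```

```bash
python3 -c "
from h import *
wsnap('w3')"
```

Request:
step_arm(steps=[{"xyz": [0.05,-0.45,-0.05],"delta_rot": [0,0,0],"claw": 1},{"xyz": [0.05,-0.45,-0.05],"delta_rot": [0,0,0],"claw": 1},{"xyz": [0.05,-0.45,-0.05],"delta_rot": [0,0,0],"claw": 1},{"xyz": [0.05,-0.45,-0.05],"delta_rot": [0,0,0],"claw": 1},{"xyz": [0.05,-0.45,-0.05],"delta_rot": [0,0,0],"claw": 1}])

```text
t: 2.38
position: [0.5701, 0.0505, 0.3258]
tcp_rot: [1.0, 0.001, 0.0, -0.0]
force: [-0.3, -0.9, -0.7]
gripper_width: 0.997
gripper_force: 0.0
```

```bash
python3 - <<'E'
from h import *
wsnap('w4');
s,p,Rm=state();print(s["t"],p)
a=np.hstack([cv2.imread('pics/w3.png'),cv2.imread('pics/w4.png')]);cv2.imwrite('pics/w34.png',cv2.resize(a,(800,300)))
def mask(im,lo,hi):return cv2.inRange(cv2.cvtColor(im,cv2.COLOR_BGR2HSV),np.array(lo),np.array(hi))
for n in("w1","w3"):
    c,im=wload(n)
    m=mask(im,(12,60,70),(24,180,255));k,l,st,ce=cv2.connectedComponentsWithStats(m)
    print(n,[(st[i].tolist(),ce[i].round(1).tolist()) for i in range(1,k) if st[i,4]>60])
for n in("w3","w4"):
    c,im=wload(n)
    m=cv2.bitwise_or(mask(im,(0,150,50),(6,255,255)),mask(im,(174,150,50),(180,255,255)));k,l,st,ce=cv2.connectedComponentsWithStats(m)
    print(n,"red",[(st[i].tolist(),ce[i].round(1).tolist()) for i in range(1,k) if st[i,4]>60])
E
```

```text
2.425 [0.56975011 0.04816909 0.32557985]
w1 [([270, 142, 27, 63, 1324], [283.0, 175.2])]
w3 [([409, 139, 36, 61, 1294], [428.6, 170.8])]
w3 red [([72, 80, 32, 28, 664], [86.6, 93.1]), ([4, 83, 58, 27, 1251], [31.4, 95.8])]
w4 red [([243, 105, 26, 26, 511], [255.6, 117.9]), ([271, 107, 25, 26, 507], [282.6, 119.3]), ([313, 106, 26, 26, 520], [325.4, 118.2])]
```

View pics/w34.png

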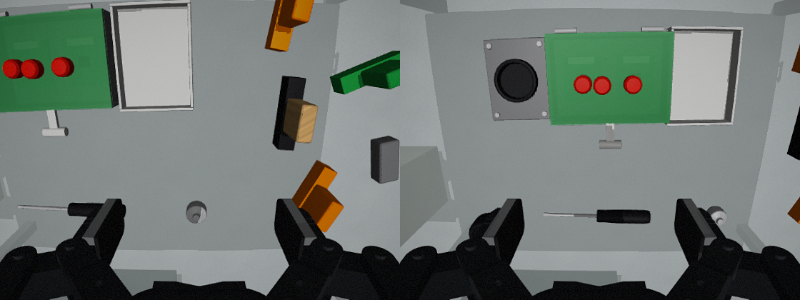

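```bash
python3 - <<'E'
from h import *
k=6
def cr(n,x,y,w,h,k):
    im=cv2.imread(f"pics/{n}.png")[y:y+h,x:x+w];return cv2.resize(im,None,fx=k,fy=k,interpolation=cv2.INTER_CUBIC)
A=np.hstack([cr("w1",250,100,65,120,5),cr("w3",375,100,80,120,5)])
c4=cr("w4",190,35,300,180,2.6)
cv2.imwrite("pics/z.png",A[:600]);print(A.shape)
E
```

```text
(600, 725, 3)
```

View pics/z.png

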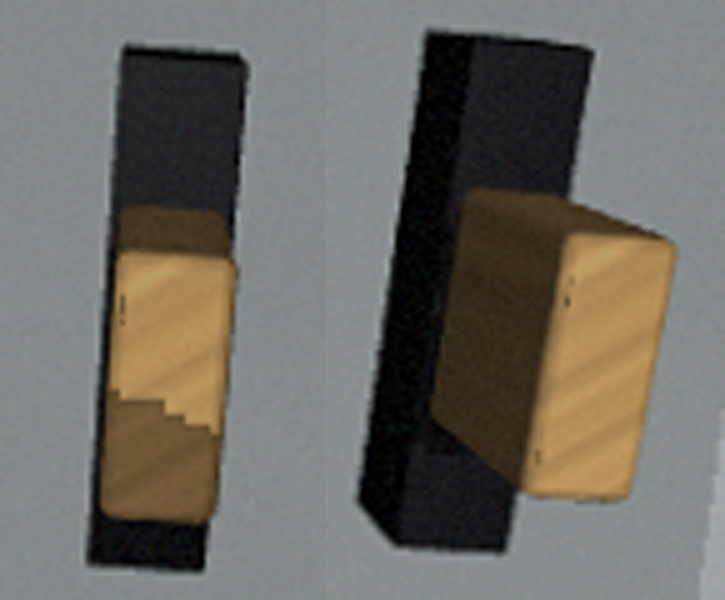

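The crop shows the sweeper's handle-top and foot corners clearly in both wrist views, so I'll triangulate them along with the lid, caps and bar.

```bash
python3 - <<'E'
from h import *
c1,_=wload("w1");c3,i3=wload("w3");c4,i4=wload("w4")
f1=lambda a:(np.array(a)-2)/5+[250,100]
f3=lambda a:(np.array(a)-2-[325,0])/5+[375,100]
H=tri(c1,f1([[118,253],[235,260],[213,520],[102,515]]),c3,f3([[566,235],[678,243],[630,500],[522,492]]))
F=tri(c1,f1([[123,48],[243,55],[204,570],[88,565]]),c3,f3([[473,37],[593,50],[505,550],[395,545]]))
for n,X in(("handle",H),("foot",F)):
    print(n,X.round(4).tolist(),"mean",X.mean(0).round(4));e=(X[0]+X[1]-X[2]-X[3])[:2]/2;print(" len",np.linalg.norm(e),"yaw",np.degrees(np.arctan2(e[1],e[0])),"wid",np.linalg.norm(X[0]-X[1]))
def mask(im,lo,hi):return cv2.inRange(cv2.cvtColor(im,cv2.COLOR_BGR2HSV),np.array(lo),np.array(hi))
# caps: top-ish centroid
print("caps tri",tri(c3,[[86.6,93.1]],c4,[[325.4,118.2]]).round(4), "caps plane .068",plane(c4,[[255.6,117.9],[282.6,119.3],[325.4,118.2]],.066).round(4).tolist())
def quad(c):
    h=cv2.convexHull(c)
    for e in np.arange(1,15,.25):
        a=cv2.approxPolyDP(h,e,True)
        if len(a)<=4:return a.reshape(-1,2)
m=mask(i4,(45,80,30),(85,255,255));c=max(cv2.findContours(m,cv2.RETR_EXTERNAL,cv2.CHAIN_APPROX_NONE)[0],key=cv2.contourArea)
q=quad(c);print(q.tolist());P=plane(c4,q,.056);print("lid",P.round(4).tolist(),P.mean(0).round(4))
m3=mask(i3,(45,80,30),(85,255,255));m3[:,175:]=0;c=max(cv2.findContours(m3,cv2.RETR_EXTERNAL,cv2.CHAIN_APPROX_NONE)[0],key=cv2.contourArea);print("w3 green",quad(c).tolist())
# bar: bright grey below lid
for n,im,b in(("w3",i3,(50,165,60,32)),("w4",i4,(270,190,55,25))):
    x,y,w,h=b;g=cv2.cvtColor(im,cv2.COLOR_BGR2GRAY)[y:y+h,x:x+w];mm=(g>np.median(g)+18).astype(np.uint8)
    k,l,st,ce=cv2.connectedComponentsWithStats(mm);print(n,np.median(g),[(np.r_[st[i][:2]+[x,y],st[i][2:]].tolist(),(ce[i]+[x,y]).round(1).tolist()) for i in range(1,k) if st[i,4]>15])
E
```

```text
handle [[0.5726, -0.3058, 0.0939, 0.0], [0.5716, -0.3264, 0.0942, 0.0001], [0.5236, -0.3235, 0.0947, 0.0001], [0.5245, -0.303, 0.0938, 0.0006]] mean [ 5.481e-01 -3.147e-01  9.420e-02  2.000e-04]
 len 0.04813542135475201 yaw -3.4189321327363356 wid 0.02067520339001614
foot [[0.6042, -0.3058, 0.0331, 0.0008], [0.6027, -0.33, 0.0362, 0.0018], [0.4929, -0.3241, 0.0328, 0.0004], [0.4945, -0.2986, 0.0345, 0.0006]] mean [ 0.5486 -0.3146  0.0342  0.0009]
 len 0.10990322098727838 yaw -3.386560576218834 wid 0.02448214987531251
caps tri [[6.192e-01 3.200e-03 6.560e-02 3.000e-04]] caps plane .068 [[0.619, 0.0731, 0.066], [0.6177, 0.0461, 0.066], [0.619, 0.0032, 0.066]]
[[383, 44], [376, 172], [211, 174], [203, 47]]
lid [[0.6912, -0.0525, 0.056], [0.562, -0.0548, 0.056], [0.5592, 0.1225, 0.056], [0.6873, 0.1246, 0.056]] [0.625  0.0349 0.056 ]
w3 green [[143, 12], [158, 149], [0, 157], [0, 24]]
w3 138.0 [([59, 165, 32, 25, 444], [73.9, 180.2])]
w4 142.0 []
```

Everything agrees with the given sizes: handle top at z 94 mm, foot top at 34 mm, sweeper at (0.548, −0.315) with yaw −3.4°. The lid centre is at (0.625, 0.035) with yaw about 1.1°. Next I'll reach for the sweeper.

```bash
python3 -c "
from h import *
move([.5481,-.3147,.19],[.0593,.998])
move([.5481,-.3147,.078],[.0593,.998])"
```

```text
xyz [-0.0431  0.7255  0.2717] rot [ 0.0005 -0.0001  0.0375] from [0.5698 0.0482 0.3256] t 2.425
xyz [-0.0431  0.7254  0.4957] rot [ 0.0005 -0.0001  0.0375] from [0.5698 0.0482 0.3256] t 2.425
```

Request:
step_arm(steps=[{"xyz": [-0.043,0.7255,0.27],"delta_rot": [0,0,0.0375],"claw": 1},{"xyz": [-0.043,0.7255,0.27],"delta_rot": [0,0,0.0375],"claw": 1},{"xyz": [-0.043,0.7255,0.27],"delta_rot": [0,0,0.0375],"claw": 1},{"xyz": [-0.043,0.7255,0.27],"delta_rot": [0,0,0.0375],"claw": 1},{"xyz": [-0.043,0.7255,0.27],"delta_rot": [0,0,0.0375],"claw": 1},{"xyz": [-0.043,0.7255,0.27],"delta_rot": [0,0,0.0375],"claw": 1},{"xyz": [-0.043,0.7255,0.27],"delta_rot": [0,0,0.0375],"claw": 1},{"xyz": [-0.043,0.7255,0.27],"delta_rot": [0,0,0.0375],"claw": 1}])

```text
t: 3.42
position: [0.5459, -0.3162, 0.1901]
tcp_rot: [0.999, -0.032, -0.001, 0.0]
force: [0.1, -0.1, 0.2]
gripper_width: 1.002
gripper_force: 0.0
```

```bash
python3 -c "
from h import *
move([.5481,-.3147,.12],[.0593,.998])
move([.5481,-.3147,.078],[.0593,.998])"
```

```text
xyz [ 0.0045 -0.0034  0.1403] rot [ 0.0003  0.001  -0.0027] from [ 0.5459 -0.3162  0.1901] t 3.425
xyz [ 0.0046 -0.0034  0.2243] rot [ 0.0003  0.001  -0.0027] from [ 0.5459 -0.3162  0.1901] t 3.425
```

Request:
step_arm(steps=[{"xyz": [0.004,-0.0034,0.11],"delta_rot": [0,0,0],"claw": 1},{"xyz": [0.004,-0.0034,0.17],"delta_rot": [0,0,0],"claw": 1},{"xyz": [0.004,-0.0034,0.224],"delta_rot": [0,0,0],"claw": 1},{"xyz": [0.004,-0.0034,0.224],"delta_rot": [0,0,0],"claw": 1},{"xyz": [0.004,-0.0034,0.224],"delta_rot": [0,0,0],"claw": 0},{"xyz": [0.004,-0.0034,0.224],"delta_rot": [0,0,0],"claw": 0},{"xyz": [0.004,-0.0034,0.224],"delta_rot": [0,0,0],"claw": 0},{"xyz": [0.004,-0.0034,0.224],"delta_rot": [0,0,0],"claw": 0}])

```text
t: 4.42
position: [0.5501, -0.3117, 0.0796]
tcp_rot: [1.0, -0.029, 0.0, 0.0]
force: [-1.5, 0.7, 5.3]
gripper_width: 0.252
gripper_force: 62.8
```

Request:
step_arm(steps=[{"xyz": [0,0,0],"delta_rot": [0,0,0],"claw": 0},{"xyz": [0,0,0],"delta_rot": [0,0,0],"claw": 0},{"xyz": [0,0,0],"delta_rot": [0,0,0],"claw": 0},{"xyz": [0,0,0],"delta_rot": [0,0,0],"claw": 0}])

```text
t: 4.92
position: [0.5501, -0.3118, 0.0796]
tcp_rot: [1.0, -0.029, 0.0, 0.0]
force: [-0.6, 0.3, 5.9]
gripper_width: 0.249
gripper_force: 62.8
```

Request:
step_arm(steps=[{"xyz": [0,0,-0.1],"delta_rot": [0,0,0],"claw": 0},{"xyz": [0,0,-0.2],"delta_rot": [0,0,0],"claw": 0},{"xyz": [0,0,-0.27],"delta_rot": [0,0,0],"claw": 0},{"xyz": [0,0,-0.27],"delta_rot": [0,0,0],"claw": 0},{"xyz": [0,0,-0.27],"delta_rot": [0,0,0],"claw": 0}])

```text
t: 5.55
position: [0.5493, -0.3113, 0.213]
tcp_rot: [1.0, -0.029, -0.001, -0.0]
force: [-0.6, 1.0, -1.9]
gripper_width: 0.247
gripper_force: 62.0
```

```bash
python3 -c "
from h import *
move([.624,.109,.215],[-.019,1])
s=r.observe();print(s['force'],s['gripper_width'],s['gripper_force'])"
```

```text
xyz [ 0.1002 -0.8479 -0.0037] rot [-0.0003  0.0007 -0.0493] from [ 0.5493 -0.3113  0.213 ] t 5.55
[-0.62148386  0.96118772 -1.86919104] 0.24666944219732614 62.04432964324951
```

Request:
step_arm(steps=[{"xyz": [0.03,-0.1,-0.004],"delta_rot": [0,0,-0.01],"claw": 0},{"xyz": [0.05,-0.22,-0.004],"delta_rot": [0,0,-0.02],"claw": 0},{"xyz": [0.07,-0.34,-0.004],"delta_rot": [0,0,-0.03],"claw": 0},{"xyz": [0.09,-0.46,-0.004],"delta_rot": [0,0,-0.04],"claw": 0},{"xyz": [0.1,-0.58,-0.004],"delta_rot": [0,0,-0.049],"claw": 0},{"xyz": [0.1,-0.7,-0.004],"delta_rot": [0,0,-0.049],"claw": 0},{"xyz": [0.1,-0.8,-0.004],"delta_rot": [0,0,-0.049],"claw": 0},{"xyz": [0.1,-0.848,-0.004],"delta_rot": [0,0,-0.049],"claw": 0}])

```text
t: 6.55
position: [0.6234, 0.1124, 0.2137]
tcp_rot: [1.0, 0.011, -0.002, -0.0]
force: [-0.5, -0.8, -2.7]
gripper_width: 0.248
gripper_force: 61.9
```

Request:
step_arm(steps=[{"xyz": [0,0,0],"delta_rot": [0,0,0],"claw": 0},{"xyz": [0,0,0],"delta_rot": [0,0,0],"claw": 0}])

```text
t: 6.8
position: [0.6242, 0.1065, 0.215]
tcp_rot: [1.0, 0.008, -0.001, 0.001]
force: [-0.5, -0.1, -1.4]
gripper_width: 0.246
gripper_force: 61.9
```

```bash
python3 - <<'E'
from h import *
move([.624,.109,.139],[-.019,1])
c,im=wsnap("w5");s,p,Rm=state()
def mask(im,lo,hi):return cv2.inRange(cv2.cvtColor(im,cv2.COLOR_BGR2HSV),np.array(lo),np.array(hi))
m=cv2.bitwise_or(mask(im,(0,150,50),(6,255,255)),mask(im,(174,150,50),(180,255,255)));k,l,st,ce=cv2.connectedComponentsWithStats(m)
print([(st[i].tolist(),plane(c,[ce[i]],.066).round(4).tolist()) for i in range(1,k) if st[i,4]>60])
t=imaging.snapshot("top");cv2.imwrite("pics/top5.png",t)
cv2.imwrite("pics/v5.png",np.hstack([cv2.resize(im,(400,300)),cv2.resize(t[100:250,150:350],(400,300))]))
E
```

```text
xyz [-0.0002 -0.0051  0.1519] rot [ 0.001   0.0009 -0.0015] from [0.6242 0.1065 0.215 ] t 6.8
[([308, 185, 67, 38, 1876], [[0.619, 0.0593, 0.066]]), ([394, 186, 37, 36, 1001], [[0.6197, 0.0035, 0.066]])]
```

View pics/v5.png

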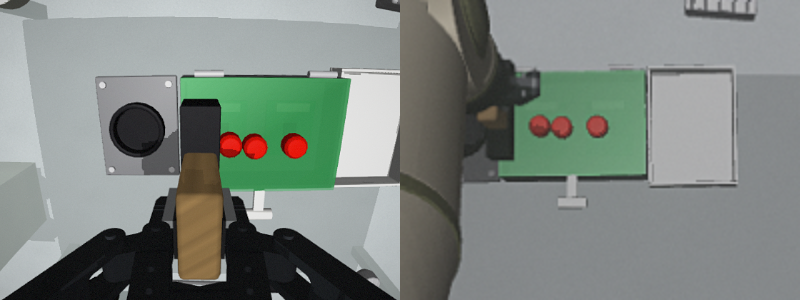

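The sweeper hangs upright at the gimbal-side end of the lid, with caps at wrist (230,145), (255,147) and (294,146) in the left half. I'll lower it behind them.

Request:
step_arm(steps=[{"xyz": [0,-0.008,0.06],"delta_rot": [0,0,0],"claw": 0},{"xyz": [0,-0.008,0.11],"delta_rot": [0,0,0],"claw": 0},{"xyz": [0,-0.008,0.14],"delta_rot": [0,0,0],"claw": 0},{"xyz": [0,-0.008,0.152],"delta_rot": [0,0,0],"claw": 0},{"xyz": [0,-0.008,0.152],"delta_rot": [0,0,0],"claw": 0}])

```text
t: 7.52
position: [0.6246, 0.1122, 0.1399]
tcp_rot: [1.0, 0.009, 0.0, 0.0]
force: [-0.0, 0.9, -2.5]
gripper_width: 0.251
gripper_force: 61.9
```

```bash
python3 -c "
from h import *
move([.627,-.078,.139],[-.019,1])
print(r.observe()['force'])"
```

```text
xyz [-0.002   0.3804  0.0018] rot [ 0.0001 -0.     -0.0007] from [0.6246 0.1122 0.1399] t 7.525
[-0.03926954  0.91513707 -2.49651037]
```

Request:
step_arm(steps=[{"xyz": [0,0.02,0.001],"delta_rot": [0,0,0],"claw": 0},{"xyz": [0,0.04,0.001],"delta_rot": [0,0,0],"claw": 0},{"xyz": [0,0.06,0.001],"delta_rot": [0,0,0],"claw": 0},{"xyz": [0,0.08,0.001],"delta_rot": [0,0,0],"claw": 0},{"xyz": [0,0.1,0.001],"delta_rot": [0,0,0],"claw": 0},{"xyz": [0,0.12,0.001],"delta_rot": [0,0,0],"claw": 0},{"xyz": [0,0.14,0.001],"delta_rot": [0,0,0],"claw": 0},{"xyz": [0,0.16,0.001],"delta_rot": [0,0,0],"claw": 0}])

```text
t: 8.52
position: [0.6259, 0.032, 0.1392]
tcp_rot: [1.0, 0.009, -0.0, 0.0]
force: [-0.2, 0.4, -1.1]
gripper_width: 0.254
gripper_force: 62.1
```

```bash
python3 - <<'E'
from h import *
c,im=wsnap("w6");s,p,Rm=state()
def mask(im,lo,hi):return cv2.inRange(cv2.cvtColor(im,cv2.COLOR_BGR2HSV),np.array(lo),np.array(hi))
m=cv2.bitwise_or(mask(im,(0,150,50),(6,255,255)),mask(im,(174,150,50),(180,255,255)));k,l,st,ce=cv2.connectedComponentsWithStats(m)
print([(st[i].tolist(),plane(c,[ce[i]],.066).round(4).tolist()) for i in range(1,k) if st[i,4]>60])
move([.627,-.078,.139],[-.019,1]);print(s["force"])
E
```

```text
[([307, 219, 127, 65, 5089], [[0.6172, -0.0208, 0.066]])]
xyz [-0.0014  0.2163  0.0007] rot [ 0.0007  0.0001 -0.0014] from [0.6259 0.0302 0.1392] t 8.575
[-0.46318161 -2.4861434  -1.80006947]
```

Request:
step_arm(steps=[{"xyz": [0,0.025,0.001],"delta_rot": [0,0,0],"claw": 0},{"xyz": [0,0.055,0.001],"delta_rot": [0,0,0],"claw": 0},{"xyz": [0,0.085,0.001],"delta_rot": [0,0,0],"claw": 0},{"xyz": [0,0.115,0.001],"delta_rot": [0,0,0],"claw": 0},{"xyz": [0,0.145,0.001],"delta_rot": [0,0,0],"claw": 0},{"xyz": [0,0.175,0.001],"delta_rot": [0,0,0],"claw": 0},{"xyz": [0,0.205,0.001],"delta_rot": [0,0,0],"claw": 0},{"xyz": [0,0.22,0.001],"delta_rot": [0,0,0],"claw": 0}])

```text
t: 9.57
position: [0.6279, -0.0788, 0.1387]
tcp_rot: [1.0, 0.009, -0.0, 0.0]
force: [0.1, 0.2, -1.5]
gripper_width: 0.248
gripper_force: 61.8
```

Request:
step_arm(steps=[{"xyz": [0,0,0],"delta_rot": [0,0,0],"claw": 0},{"xyz": [0,0,-0.08],"delta_rot": [0,0,0],"claw": 0},{"xyz": [0,0,-0.16],"delta_rot": [0,0,0],"claw": 0},{"xyz": [0,0,-0.16],"delta_rot": [0,0,0],"claw": 0}])

```text
t: 10.07
position: [0.6296, -0.0765, 0.2219]
tcp_rot: [1.0, 0.01, 0.003, -0.0]
force: [0.7, -0.5, -2.4]
gripper_width: 0.25
gripper_force: 62.1
```

```bash
python3 - <<'E'
from h import *
c,im=wsnap("w7");s,p,Rm=state();t=imaging.snapshot("scene");cv2.imwrite("pics/s7.png",t);u=imaging.snapshot("top")
cv2.imwrite("pics/v7.png",np.hstack([cv2.resize(im,(400,300)),cv2.resize(t[180:330,220:420],(400,300))]))
def mask(im,lo,hi):return cv2.inRange(cv2.cvtColor(im,cv2.COLOR_BGR2HSV),np.array(lo),np.array(hi))
for n,cc,i in(("w",c,im),("s",cam("scene"),t),("t",cam("top"),u)):
    m=cv2.bitwise_or(mask(i,(0,150,50),(6,255,255)),mask(i,(174,150,50),(180,255,255)));k,l,st,ce=cv2.connectedComponentsWithStats(m)
    print(n,[(st[j].tolist(),plane(cc,[ce[j]],.015).round(3).tolist()) for j in range(1,k) if st[j,4]>20])
move([.5493,-.3113,.2],[.0593,.998])
E
```

```text
w [([311, 201, 42, 53, 1209], [[0.584, -0.128, 0.015]])]
s [([256, 255, 11, 20, 131], [[0.586, -0.125, 0.015]]), ([279, 271, 9, 10, 67], [[0.629, -0.082, 0.015]])]
t []
xyz [-0.1652  0.4663  0.036 ] rot [-0.0002  0.0008  0.0501] from [ 0.6274 -0.0766  0.218 ] t 10.225
```

View pics/v7.png

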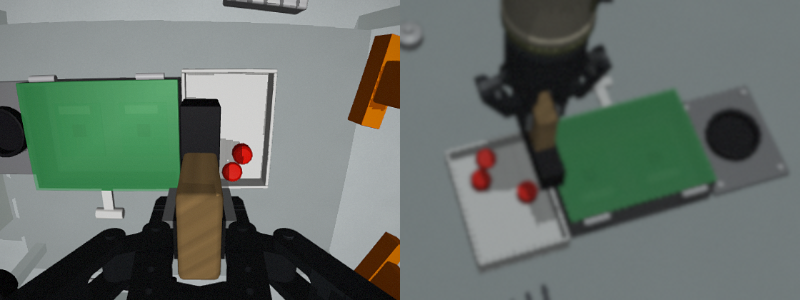

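The lid is clear and all three caps lie in the tray, at (486,157), (481,180) and (527,190) in the right half. I'll return the sweeper to its bare spot on the desk.

Request:
step_arm(steps=[{"xyz": [-0.03,0.08,0.03],"delta_rot": [0,0,0.015],"claw": 0},{"xyz": [-0.07,0.19,0.03],"delta_rot": [0,0,0.03],"claw": 0},{"xyz": [-0.11,0.3,0.03],"delta_rot": [0,0,0.04],"claw": 0},{"xyz": [-0.14,0.39,0.03],"delta_rot": [0,0,0.05],"claw": 0},{"xyz": [-0.165,0.45,0.03],"delta_rot": [0,0,0.05],"claw": 0},{"xyz": [-0.165,0.466,0.03],"delta_rot": [0,0,0.05],"claw": 0},{"xyz": [-0.165,0.466,0.03],"delta_rot": [0,0,0.05],"claw": 0},{"xyz": [-0.165,0.466,0.03],"delta_rot": [0,0,0.05],"claw": 0}])

```text
t: 11.22
position: [0.5504, -0.3099, 0.2032]
tcp_rot: [1.0, -0.029, -0.0, -0.001]
force: [0.4, 0.4, -1.1]
gripper_width: 0.251
gripper_force: 62.1
```

```bash
python3 -c "
from h import *
move([.5493,-.3113,.0796],[.0593,.998])"
```

```text
xyz [-0.0019  0.0032  0.2472] rot [-0.0007  0.0004  0.001 ] from [ 0.5504 -0.3099  0.2032] t 11.225
```

Request:
step_arm(steps=[{"xyz": [0,0,0.08],"delta_rot": [0,0,0],"claw": 0},{"xyz": [0,0,0.16],"delta_rot": [0,0,0],"claw": 0},{"xyz": [0,0,0.21],"delta_rot": [0,0,0],"claw": 0},{"xyz": [0,0,0.235],"delta_rot": [0,0,0],"claw": 0},{"xyz": [0,0,0.244],"delta_rot": [0,0,0],"claw": 0},{"xyz": [0,0,0.244],"delta_rot": [0,0,0],"claw": 0},{"xyz": [0,0,0.244],"delta_rot": [0,0,0],"claw": 0}])

```text
t: 12.1
position: [0.5503, -0.312, 0.0828]
tcp_rot: [1.0, -0.03, 0.001, 0.0]
force: [-0.6, 0.7, -1.7]
gripper_width: 0.248
gripper_force: 61.9
```

Request:
step_arm(steps=[{"xyz": [0,0,0.003],"delta_rot": [0,0,0],"claw": 0},{"xyz": [0,0,0.006],"delta_rot": [0,0,0],"claw": 0},{"xyz": [0,0,0.006],"delta_rot": [0,0,0],"claw": 0},{"xyz": [0,0,0.006],"delta_rot": [0,0,0],"claw": 0}])

```text
t: 12.6
position: [0.5499, -0.312, 0.0796]
tcp_rot: [1.0, -0.03, 0.0, 0.0]
force: [-1.7, 1.0, 5.2]
gripper_width: 0.245
gripper_force: 62.8
```

On the desk (the force reads 5.2 N up). I'll release and rise.

Request:
step_arm(steps=[{"xyz": [0,0,0],"delta_rot": [0,0,0],"claw": 1},{"xyz": [0,0,0],"delta_rot": [0,0,0],"claw": 1},{"xyz": [0,0,0],"delta_rot": [0,0,0],"claw": 1},{"xyz": [0,0,0],"delta_rot": [0,0,0],"claw": 1},{"xyz": [0,0,-0.08],"delta_rot": [0,0,0],"claw": 1},{"xyz": [0,0,-0.18],"delta_rot": [0,0,0],"claw": 1},{"xyz": [0,0,-0.28],"delta_rot": [0,0,0],"claw": 1},{"xyz": [0,0,-0.36],"delta_rot": [0,0,0],"claw": 1}])

```text
t: 13.6
position: [0.5499, -0.3119, 0.261]
tcp_rot: [1.0, -0.03, 0.001, 0.0]
force: [0.1, -0.1, 0.6]
gripper_width: 1.003
gripper_force: 0.0
```

```bash
python3 -c "
from h import *
move([.50,.0366,.26],[-.019,1])"
```

```text
xyz [-0.1414 -0.6897  0.0014] rot [ 0.0004 -0.0008 -0.0504] from [ 0.5499 -0.3119  0.261 ] t 13.6
```

Request:
step_arm(steps=[{"xyz": [-0.14,-0.58,0],"delta_rot": [0,0,-0.05],"claw": 1},{"xyz": [-0.14,-0.58,0],"delta_rot": [0,0,-0.05],"claw": 1},{"xyz": [-0.14,-0.58,0],"delta_rot": [0,0,-0.05],"claw": 1},{"xyz": [-0.14,-0.58,0],"delta_rot": [0,0,-0.05],"claw": 1},{"xyz": [-0.14,-0.58,0],"delta_rot": [0,0,-0.05],"claw": 1},{"xyz": [-0.14,-0.58,0],"delta_rot": [0,0,-0.05],"claw": 1},{"xyz": [-0.14,-0.58,0],"delta_rot": [0,0,-0.05],"claw": 1},{"xyz": [-0.14,-0.58,0],"delta_rot": [0,0,-0.05],"claw": 1}])

```text
t: 14.6
position: [0.4975, -0.0194, 0.2587]
tcp_rot: [1.0, 0.008, -0.0, 0.0]
force: [0.5, -0.1, 0.2]
gripper_width: 1.003
gripper_force: 0.0
```

```bash
python3 -c "
from h import *
wsnap('w8')"
```

Request:
step_arm(steps=[{"xyz": [0,-0.1,0],"delta_rot": [0,0,0],"claw": 1},{"xyz": [0,-0.2,0],"delta_rot": [0,0,0],"claw": 1},{"xyz": [0,-0.2,0],"delta_rot": [0,0,0],"claw": 1},{"xyz": [0,-0.2,0],"delta_rot": [0,0,0],"claw": 1}])

```text
t: 15.15
position: [0.4956, 0.0808, 0.2586]
tcp_rot: [1.0, 0.009, -0.0, 0.0]
force: [-0.3, -1.1, 0.0]
gripper_width: 1.0
gripper_force: 0.0
```

```bash
python3 - <<'E'
from h import *
wsnap('w9')
a=[]
for n in("w8","w9"):
    c,im=wload(n);q=proj(c,[.528,.033,.055])[0];x,y=(q-[45,50]).round().astype(int);x=max(x,0);y=max(y,0)
    print(n,q,(x,y));a.append(cv2.resize(im[y:y+100,x:x+80],(400,500),interpolation=cv2.INTER_CUBIC))
cv2.imwrite("pics/v8.png",np.hstack(a))
s=imaging.snapshot("scene");cv2.imwrite("pics/s9.png",s)
E
```

```text
w8 [218.09212302 143.637274  ] (np.int64(173), np.int64(94))
w9 [333.2616977 143.384225 ] (np.int64(288), np.int64(93))
```

View pics/v8.png

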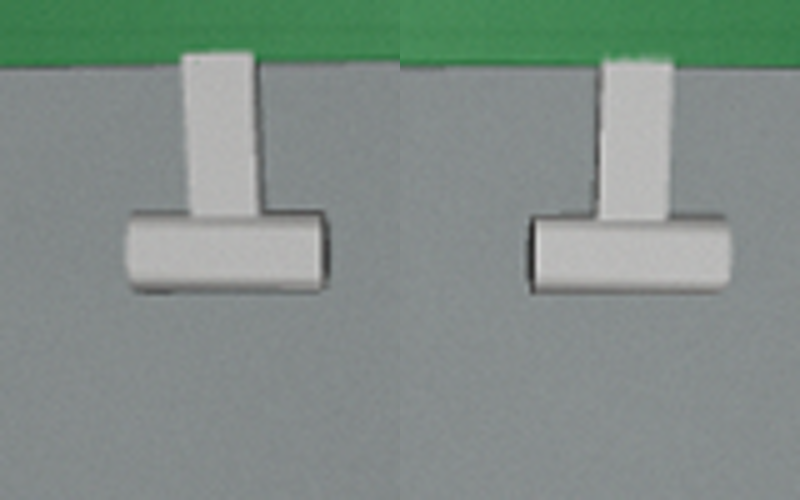

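The bar shows at crop centres (225,253) in w8 and (233,253) in the right half for w9. I'll triangulate its ends and the neck.

```bash
python3 - <<'E'
from h import *
c8,_=wload("w8");c9,_=wload("w9")
a=(np.array([[128,253],[322,253],[188,215],[260,215],[185,56],[252,54]])-2)/5+[173,94]
b=(np.array([[136,253],[330,253],[199,218],[269,218],[205,62],[272,62]])-2)/5+[288,93]
T=tri(c8,a,c9,b);print(T.round(4));print("bar len",np.linalg.norm(T[0]-T[1]),"mid",(T[0]+T[1])/2,"lid r from edge")
d=T[1]-T[0];print("yaw",np.degrees(np.arctan2(-d[0],d[1]))%180)
m=(T[0]+T[1])/2
# plane check with top at z .060
print(plane(c8,[(a[0]+a[1])/2],.058),plane(c9,[(b[0]+b[1])/2],.058))
move([.528,m[1],.14],[-.019,1]);move([.528,m[1],.058],[-.019,1])
E
```

```text
[[5.282e-01 4.950e-02 5.940e-02 5.000e-04]
 [5.288e-01 1.610e-02 5.920e-02 8.000e-04]
 [5.346e-01 3.900e-02 5.900e-02 0.000e+00]
 [5.346e-01 2.680e-02 5.780e-02 2.000e-04]
 [5.607e-01 3.910e-02 5.650e-02 5.000e-04]
 [5.611e-01 2.770e-02 5.640e-02 6.000e-04]]
bar len 0.033476083468076144 mid [0.528488   0.03279154 0.05928695 0.00063638] lid r from edge
yaw 0.9486580619272047
[[0.52795837 0.03296445 0.058     ]] [[0.52860998 0.03264796 0.058     ]]
xyz [0.0635 0.0956 0.2374] rot [ 0.0004  0.0002 -0.0019] from [0.4956 0.0802 0.2587] t 15.25
xyz [0.0635 0.0955 0.4014] rot [ 0.0004  0.0002 -0.0019] from [0.4956 0.0802 0.2587] t 15.25
```

The bar top is at z 59.3 mm, so its middle is about 52.5 mm, and it measures 33.5 mm long; both match the text. I'll go down on it.

Request:
step_arm(steps=[{"xyz": [0.0645,0.0955,0.1],"delta_rot": [0,0,0],"claw": 1},{"xyz": [0.0645,0.0955,0.2],"delta_rot": [0,0,0],"claw": 1},{"xyz": [0.0645,0.0955,0.24],"delta_rot": [0,0,0],"claw": 1},{"xyz": [0.0645,0.0955,0.24],"delta_rot": [0,0,0],"claw": 1}])

```text
t: 15.75
position: [0.5278, 0.0331, 0.1373]
tcp_rot: [1.0, 0.008, -0.002, 0.0]
force: [0.2, -0.2, 0.9]
gripper_width: 0.996
gripper_force: 0.0
```

```bash
python3 -c "
from h import *
move([.5285,.0328,.057],[-.0175,1])"
```

```text
xyz [0.002  0.0004 0.1606] rot [ 0.0006  0.0022 -0.0009] from [0.5278 0.0331 0.1373] t 15.75
```

Request:
step_arm(steps=[{"xyz": [0.001,0,0.06],"delta_rot": [0,0,0],"claw": 1},{"xyz": [0.001,0,0.12],"delta_rot": [0,0,0],"claw": 1},{"xyz": [0.001,0,0.16],"delta_rot": [0,0,0],"claw": 1},{"xyz": [0.001,0,0.16],"delta_rot": [0,0,0],"claw": 1},{"xyz": [0.001,0,0.16],"delta_rot": [0,0,0],"claw": 0},{"xyz": [0.001,0,0.16],"delta_rot": [0,0,0],"claw": 0},{"xyz": [0.001,0,0.16],"delta_rot": [0,0,0],"claw": 0},{"xyz": [0.001,0,0.16],"delta_rot": [0,0,0],"claw": 0}])

```text
t: 16.75
position: [0.5295, 0.0337, 0.06]
tcp_rot: [1.0, 0.009, 0.001, 0.0]
force: [-0.7, -3.0, 11.8]
gripper_width: 0.378
gripper_force: 58.4
```

```bash
python3 - <<'E'
from h import *
s,p,Rm=state();print(s["force"],s["gripper_width"],s["gripper_force"],p)
# arc relative to grip pose, case yaw 1 deg
ex=np.array([np.cos(.0175),np.sin(.0175),0])
for th in np.radians([5,10,15,20,25,30,35,40,45,50,55,60,62]):
    dx=-.162*np.cos(th)+.003*np.sin(th)+.162; dz=.162*np.sin(th)+.003*np.cos(th)-.003
    print(round(np.degrees(th)),(Rm.T@(ex*dx+[0,0,dz])/.5).round(3))
E
```

```text
[-0.70801892 -2.95648733 11.79306198] 0.37848904043176756 58.394184708595276 [0.52954634 0.0337272  0.05998456]
5 [ 0.002  0.    -0.028]
10 [ 0.006  0.    -0.056]
15 [ 0.013  0.    -0.084]
20 [ 0.022  0.    -0.11 ]
25 [ 0.033  0.    -0.136]
30 [ 0.047  0.    -0.161]
35 [ 0.062  0.    -0.185]
40 [ 0.08   0.    -0.207]
45 [ 0.099  0.    -0.227]
50 [ 0.121  0.    -0.246]
55 [ 0.143  0.    -0.263]
60 [ 0.168  0.    -0.277]
62 [ 0.178  0.    -0.283]
```

Request:
step_arm(steps=[{"xyz": [0.002,0,-0.028],"delta_rot": [0,0,0],"claw": 0},{"xyz": [0.006,0,-0.056],"delta_rot": [0,0,0],"claw": 0},{"xyz": [0.013,0,-0.084],"delta_rot": [0,0,0],"claw": 0},{"xyz": [0.022,0,-0.11],"delta_rot": [0,0,0],"claw": 0},{"xyz": [0.033,0,-0.136],"delta_rot": [0,0,0],"claw": 0},{"xyz": [0.033,0,-0.136],"delta_rot": [0,0,0],"claw": 0},{"xyz": [0.033,0,-0.136],"delta_rot": [0,0,0],"claw": 0}])

```text
t: 17.62
position: [0.5464, 0.0341, 0.1275]
tcp_rot: [1.0, 0.009, 0.001, 0.0]
force: [4.7, -5.1, -6.2]
gripper_width: 0.382
gripper_force: 60.2
```

```bash
python3 - <<'E'
from h import *
s,p,Rm=state();print(s["force"],s["gripper_width"],s["gripper_force"],p)
g=p+[0,0,-.003]; print("angle est",np.degrees(np.arctan2(g[2]-.05,.6905-g[0])-np.arctan2(.0045,.162)))
ex=np.array([np.cos(.0175),np.sin(.0175),0]);f=lambda th:-ex*(.162*np.cos(th))+np.array([0,0,.162*np.sin(th)])
for th in (30,35,40,45,50,55,60):print(th,(Rm.T@(f(np.radians(th))-f(np.radians(25)))/.5).round(3))
E
```

```text
[ 4.7496794  -5.14966196 -6.20373433] 0.38183334239398586 60.18317520618439 [0.54637753 0.03408174 0.12752858]
angle est 25.753237065082843
30 [ 0.013  0.    -0.025]
35 [ 0.028  0.    -0.049]
40 [ 0.046  0.    -0.071]
45 [ 0.065  0.    -0.092]
50 [ 0.086  0.    -0.111]
55 [ 0.108  0.    -0.128]
60 [ 0.132  0.    -0.143]
```

Request:
step_arm(steps=[{"xyz": [0.013,0,-0.025],"delta_rot": [0,0,0],"claw": 0},{"xyz": [0.028,0,-0.049],"delta_rot": [0,0,0],"claw": 0},{"xyz": [0.046,0,-0.071],"delta_rot": [0,0,0],"claw": 0},{"xyz": [0.065,0,-0.092],"delta_rot": [0,0,0],"claw": 0},{"xyz": [0.086,0,-0.111],"delta_rot": [0,0,0],"claw": 0},{"xyz": [0.108,0,-0.128],"delta_rot": [0,0,0],"claw": 0},{"xyz": [0.131,0,-0.143],"delta_rot": [0,0,0],"claw": 0},{"xyz": [0.131,0,-0.143],"delta_rot": [0,0,0],"claw": 0}])

```text
t: 18.62
position: [0.6114, 0.0355, 0.1986]
tcp_rot: [1.0, 0.009, -0.0, 0.0]
force: [0.7, -4.2, -6.8]
gripper_width: 0.377
gripper_force: 61.0
```

Request:
step_arm(steps=[{"xyz": [0,0,0],"delta_rot": [0,0,0],"claw": 0},{"xyz": [0,0,0],"delta_rot": [0,0,0],"claw": 0},{"xyz": [0,0,0],"delta_rot": [0,0,0],"claw": 0}])

```text
t: 19.0
position: [0.6104, 0.0356, 0.198]
tcp_rot: [1.0, 0.009, -0.001, 0.0]
force: [1.6, -4.6, -7.6]
gripper_width: 0.379
gripper_force: 61.0
```

```bash
python3 - <<'E'
from h import *
s,p,Rm=state();print(s["force"],s["gripper_width"],s["gripper_force"],p)
g=p+[0,0,-.003]; print("angle est",np.degrees(np.arctan2(g[2]-.05,.6905-g[0])-np.arctan2(.0045,.162)),"r",np.hypot(g[2]-.05,.6905-g[0]))
a=imaging.snapshot("scene");b=imaging.snapshot("top");w=imaging.snapshot("wrist")
cv2.imwrite("pics/end.png",np.hstack([cv2.resize(a[150:330,130:410],(400,257)),cv2.resize(w,(400,257))]))
cv2.imwrite("pics/end2.png",np.vstack([cv2.imread("pics/end.png"),cv2.resize(b[100:280,130:450],(800,450))])[:600])
E
```

```text
[ 1.6412589  -4.62778737 -7.59549237] 0.37932930553061733 61.04364573955536 [0.61035159 0.03557087 0.19796742]
angle est 59.47188712566 r 0.16564818520255511
```

View pics/end2.png

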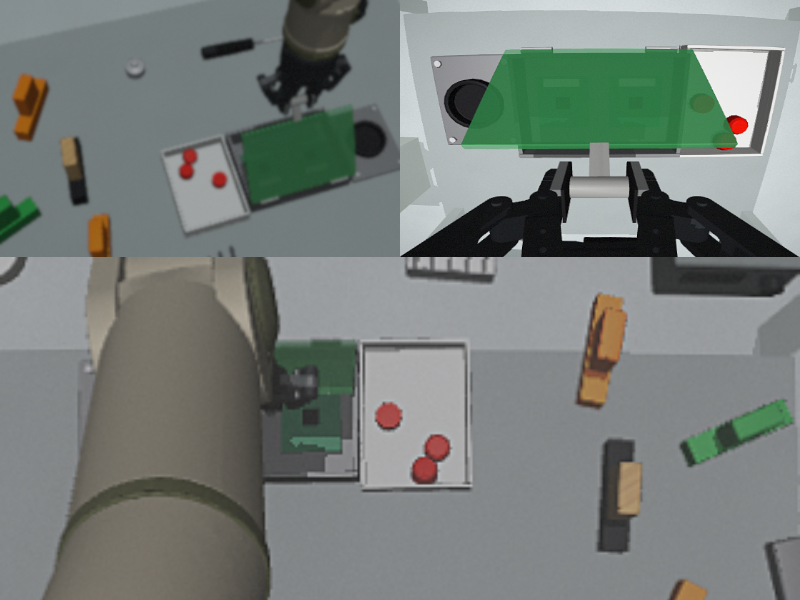

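The bar is held in the pads at wrist (600,185) in the top-right panel, and the lid stands at about 60°. The three caps are in the tray at (388,415), (437,447) and (424,470), and the sweeper stands upright at (618,495) in the lower panel. Handing in.

```bash
python3 -c "
from h import *
print(r.hand_in())"
```

```text
the job is handed in; nothing more can be done
None
```

I handed in the job, and no verdict came back: all three caps are in the tray, the sweeper stands upright and released at its starting spot on the desk, and the arm is holding the lid by its pull bar at about 60° (estimated from the arm position).

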